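# Lock the tape roll on its spindle

## Robot

A 6-joint arm with a two-finger parallel gripper is mounted at the origin on a cart in front of the work surface, level with it; the furniture and walls round the work are solid. World frame = base frame: x ahead of the robot, y to its left, z up, the work surface at z = 0. Lengths are in mm, angles in rad, forces in N, time in s.
With the tool pointing down it reaches from about 275 to 1000 mm from the base axis. Payload 8.4 kg.
Tool frame: the origin (TCP) lies on the centre line of the jaws, within the pads' length; the fingertips stand r.tip_reach ahead of it and the grasp point (between the pads) lies 11 mm behind it (r.tip_reach is the distance from the TCP to the fingertips, in mm); z points along the fingers, y is the line along which they close (so a half turn about z gives the same grasp; the last joint's range is limited). The gripper opens to 85 mm and grips with 20 to 120 N. Pads are 22 mm wide; open, the fingers measure 114 mm over their backs; the gripper's body (76 mm by 85 mm) begins 54 mm behind the grasp point. The pads swing forward as they close: fully open they stand 13 mm farther back than shut.
Start: joints at [1.264, 0.353, 1.633, -0, 1.155, -0.002], TCP at [187.563, 596.195, 239.281] pointing down, gripper open.
Joint ranges: [-2.63, 2.63], [-0.92, 2.1], [0.06, 2.66], [-1.3, 4.44], [0, 2.69], [-3.02, 3.02]. Speed limits (rad/s): [2.22, 2.22, 2.79, 3.14, 3.14, 3.14].

## Interface

Orientations are given as [roll, pitch, yaw] about the fixed x, y, z axes, in that order (R = Rz(yaw) Ry(pitch) Rx(roll)).
In Python, from rig import r gives the robot as it stands.
- The arm moves only by the tool carry_out, never from a script. Its argument "targets" is a list of rows, each an object with "dp": the shift along the tool's x, y, z in mm, a list of three; "yaw": the turn about the tool's z in degrees. A call has 1 to 12 rows; each row is the pose to reach, as a shift and turn from the pose commanded when the call began, along the tool's axes at that moment; what a row does not reach only later rows make up. A row lasts 1/8 s, in which the tool goes at most 62.5 mm and 10.7 degrees, less where a joint would pass 70% of its speed; a pose out of reach is approached as far as the arm can. A call with a gripper value outside its range is refused whole. "fingers" is the opening, from -1 (shut) to 1 (fully open), so that 0 is half open, set as the call begins (left out, the last holds). The fingers move at their own pace and stop on an object; "grip_force" is the grip in N (left out, the last holds). Time passes only in rows, so rows that repeat a pose let the fingers close. It gives the time, the measured TCP pose, the force, the opening and the grip force at its end, in the units of the state.
- r.sense(): the state, without advancing time (a new reading comes with each control period).
- r.grab_frame(name): name is "scene" or "top"; returns the picture (400x640x3 uint8, red, green, blue); there is no depth.
- r.get_calibration(name): a dict with "fx", "fy", "cx", "cy" (pixels), "rvec" (rotation vector, rad) and "tvec" (3), from world to camera coordinates, as OpenCV has them. Camera axes: x right, y down, z forward; pixel columns grow to the right and rows downward; lengths in mm; the calibration is good to about 2 mm. A picture is of the moment at which its call begins. get_calibration takes no time and is no camera call.
- r.sign_off(): hands the job in; it is judged then, once.
The state is a dict: "clock": time; "qpos": joint angles; "qvel": joint speeds; "joint_efforts": joint torques, N m; "eef_pos": TCP position; "tcp_rot": TCP orientation; "contact_force": force on the tool from outside, world axes, zero at the start; "wrist_torque": the same for the moment, N m; "opening": opening from 0.0 (shut) to 1.0 (fully open); "grasp_force": force on a finger pad.
Only numpy, scipy, OpenCV 4.12 (cv2) and the standard library are available. Lean on these libraries where they do the work, as an engineer would, in place of code of your own. Each camera call takes 0.05 s, during which the arm holds its last target. There are 200 camera calls.

## Task

The tape roll on the bench tape stand has been left loose. Push the loose collar along the shaft until it has moved the roll up against the fixed flange and sits snug against the roll's hub, and turn the collar so that its wing screw stands straight up over the flat of the shaft. Then tighten the wing screw clockwise, about a quarter turn, until its tip is firmly down on the flat, and finally swing the red brake arm over so that its shoe rests on the tape; leave the small things lying around where they are.

Things in the scene. Friction and masses are not known exactly. Their poses are not given: they have to be found in the camera images.
- tape_stand: Grey steel tape stand, fixed to the counter. Origin on the counter, straight below the middle of the shaft; y axis along the shaft towards the fixed flange, z up, x level across the shaft, away from the robot. Base plate x -65 to +95, y -145 to +145, top 16 mm up. Two cheeks, inner faces at y = +121 and -121 mm, 52 mm wide in x, round tops 101 mm up, carry the shaft.
- shaft_mid (a point): Middle of the steel shaft, on its axis, 75 mm above the counter; axes as the stand's. The shaft is 24 mm in diameter and does not turn; a flat is milled along all of its top, 8.5 mm above the axis.
- flange (a point): Centre of the inner face of the fixed aluminium flange (68 mm disc), on the shaft's axis at y = +57.5 mm of the stand. Behind it (y = +61.5 to +81.5 mm) sits its own collar with a wing screw that is tight already and stays as it is; it reaches 135 mm above the counter.
- collar_axis (a point): Centre of the loose aluminium collar, on the shaft's axis. Collar 50 mm in diameter, 20 mm wide along the shaft. Pushes slide it along the shaft (friction about 1.2 N) and turn it on the shaft (about 0.06 N m); it stays where it is left. Its z axis points from the shaft to its wing screw. Home: y = -13.5 mm of the stand.
- collar (a joint): Place of the loose collar along the shaft, m: 0 = home, touching the hub while the roll is against the flange; grows as it lies farther from home, towards the stand's -y.
- collar_turn (a joint): Angle of the loose collar on the shaft, rad: 0 = its wing screw points straight up, over the flat; positive = the screw leans towards the stand's -x side (to the robot).
- screw_bar (a point): Centre of the black wing bar of the loose collar's screw, 51.5 mm from the shaft's axis: 40 mm long, 10 mm thick, 16 mm high (along the screw). Its y axis is the long direction of the bar, its z axis points outward along the screw. Under the bar a 9 mm stem leads to a boss that ends 27.5 mm from the shaft's axis.
- screw (a joint): Turn of the wing screw, rad: 0 = loose, bar in line with the shaft; grows clockwise seen from its head. Steep thread, 3.2 mm a rad: over the flat its tip meets the flat at about 1.28 rad, from where it turns ever more stiffly and is tight near 1.4 (bar nearly across the shaft); over the round of the shaft it is stopped near 0.25 rad. It turns with about 0.07 N m and stays where left.
- pin: The steel tip of the wing screw, 8 mm thick, inside the collar; origin at the middle of its end face, which is 12.6 mm from the shaft's axis when the screw reads 0, and 8.5 mm when it is down on the flat.
- roll_centre (a point): Centre of the beige tape roll (102 mm in diameter, 25 mm wide), on the shaft's axis. Home: y = +45 mm of the stand. It sits on a grey hub whose 40 mm thick boss ends 48.5 mm from this centre, towards the loose collar. Hub and roll slide along the shaft together (about 0.8 N) and spin freely on it.
- hub (a joint): Place of hub and roll along the shaft, m: 0 = roll against the fixed flange; grows towards the loose collar.
- brake_knob (a point): Centre of the black 16 mm ball on the end of the red brake arm, 85 mm from its pivot (x +70, y +45, z +85 mm of the stand). The arm, 8 mm thick, swings in the stand's x-z plane. At the start it stands behind the roll, leaning slightly back on its stop; pushed towards -x past the upright it falls over onto the top of the roll.
- brake (a joint): Angle of the brake arm, rad: 1.08 = stands up behind the roll, on its stop; upright at about 0.89; about 0 = its rubber shoe rests on the tape of a roll that is home; -0.2 or less = it has fallen past a roll that is not home.
- marker: Grey and white marker pen, 125 mm, lying behind the stand; a bystander.
- eraser: White eraser in a grey sleeve, 52 mm, lying left of the stand; a bystander.
- clip_a: Black binder clip, 51 mm, lying right of the stand; a bystander.
- clip_b: Smaller black binder clip, 40 mm, lying right of the stand; a bystander.

How it is judged:
By the outcome, as a careful person would: the job done as asked, in the order asked, and still so for the second after the job is handed in, with the robot touching nothing.
It also fails if it takes over 67 s, if anything falls off the work surface, if the arm or the gripper's body presses on something with over 40 N, if the wrist force passes 120 N, or if a joint passes its speed limit or range.

## Working session

There is one attempt and no reset: what is moved stays moved. The work goes in short steps, Python scripts to look and compute and a tool call to move; the robot and the scene stay as the last step left them, time stands still between calls to the robot, and variables do not carry over. Pictures are saved under pics/ and viewed, at most 10 in all, crops included, and the job is handed in when it is done.

Besides the shell and the picture viewer there is one more tool, called after "Call:" as a command line: name --argument value ..., lists and objects as JSON in quotes. carry_out: Moves the arm, as the interface text tells. Its arguments: {"type":"object","properties":{"targets":{"type":"array","items":{"type":"object","properties":{"dp":{"type":"array","items":{"type":"number"}},"yaw":{"type":"number"}}}},"fingers":{"type":"number"},"grip_force":{"type":"number"}},"required":["targets"]}

```bash
ls; mkdir -p pics
python3 - <<'E'
from rig import r
import cv2
for n in("scene","top"):
    cv2.imwrite(f"pics/{n}0.png",cv2.cvtColor(r.grab_frame(n),cv2.COLOR_RGB2BGR)); print(n,r.get_calibration(n))
s=r.sense();print(s,r.tip_reach)
E
```

```text
pics
scene {'fx': 438.93015715304364, 'fy': 438.93015715304364, 'cx': 322.33161430154314, 'cy': 199.80401148302843, 'rvec': array([ 2.01356157, -1.08708949,  0.52016539]), 'tvec': array([-167.20168426,  412.59868063,  546.06232358])}
top {'fx': 502.99159221022734, 'fy': 502.99159221022734, 'cx': 320.2907934347593, 'cy': 203.8784243438944, 'rvec': array([ 2.10716458, -2.13837012,  0.21754121]), 'tvec': array([118.70683066, 553.61886283, 984.40691757])}
{'clock': 0.1, 'qpos': array([ 1.26357668e+00,  3.53597035e-01,  1.63403798e+00,  2.32803704e-05,
        1.15520249e+00, -2.42953245e-03]), 'qvel': array([-0.0003713 , -0.00210066, -0.00271277, -0.00070881,  0.00072102,
        0.00124554]), 'joint_efforts': array([ 9.51271577e-04, -6.06358480e+01, -3.42818785e+01,  3.92224808e-05,
        4.03857252e-03, -1.19907593e-06]), 'eef_pos': array([187.44598492, 595.80287225, 238.63473625]), 'tcp_rot': array([-3.14034786e+00, -2.43112949e-05,  2.83679311e+00]), 'contact_force': array([-0.27214628, -0.81980404,  0.92647431]), 'wrist_torque': array([ 0.01906289,  0.00989789, -0.00593038]), 'grasp_force': 0.0, 'opening': 0.9988917377857743} 8.0
```

View pics/scene0.png

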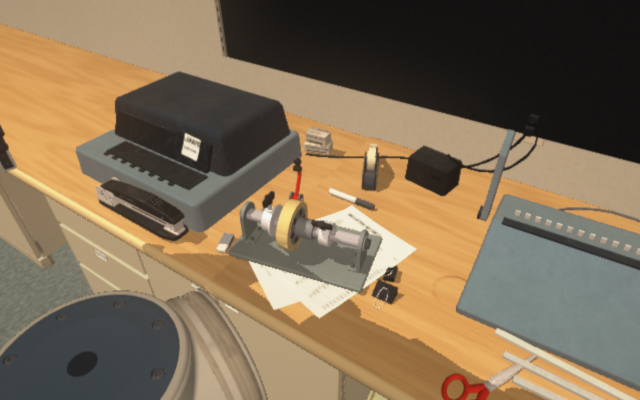

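View pics/top0.png

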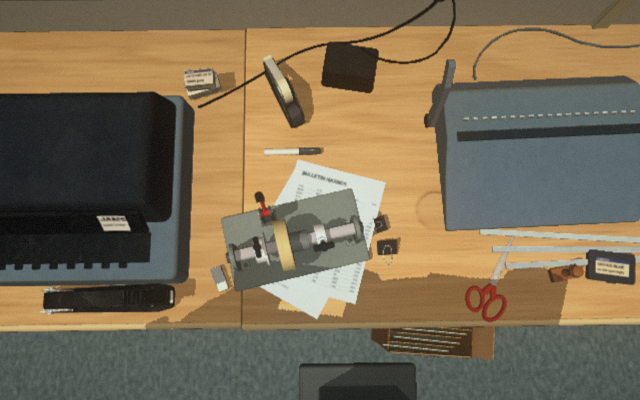

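The scene view has the stand at about (310,240). In the top view it is at (295,240), with the flange side left and the loose collar at about (320,235). I'll enlarge both.

Run:
```python
import cv2,numpy as np
t=cv2.imread("pics/top0.png")[180:300,210:410]; s=cv2.imread("pics/scene0.png")[150:310,220:420]
cv2.imwrite("pics/topz.png",cv2.resize(t,None,fx=4,fy=4,interpolation=2))
cv2.imwrite("pics/scz.png",cv2.resize(s,None,fx=3.75,fy=3.75,interpolation=2))
```

```text
(no output)
```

View pics/topz.png

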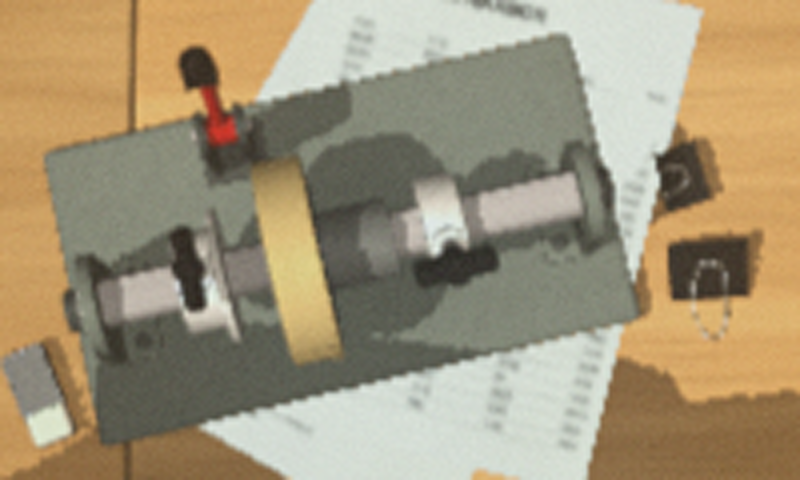

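View pics/scz.png

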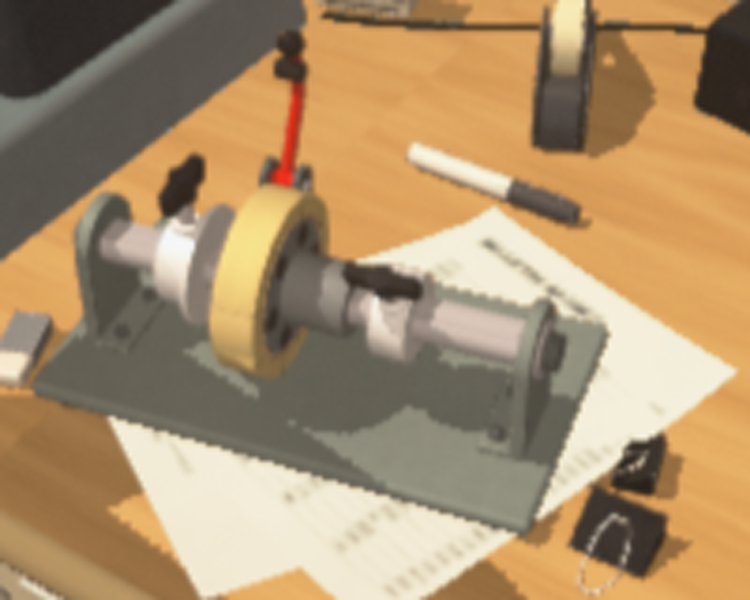

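Both views are clear. The plate corners in the top crop are (45,155), (570,35), (637,318) and (103,443). The loose collar's bar is centred at (455,264) there and at (382,280) in the scene crop, so the screw leans towards the robot. The brake ball is at (198,68) in the top crop and (290,43) in the scene crop. Next I fit the stand.

```bash
cat > h.py <<'E'
from rig import r
import numpy as np, cv2
from scipy.optimize import least_squares
C={n:r.get_calibration(n) for n in("top","scene")}
def proj(n,P):
    c=C[n];K=np.array([[c["fx"],0,c["cx"]],[0,c["fy"],c["cy"]],[0,0,1.]])
    return cv2.projectPoints(np.atleast_2d(np.array(P,float)),c["rvec"],c["tvec"],K,None)[0][:,0]
def tz(u,v): return (np.array([u,v])+.5)/4-.5+[210,180]
def sz(u,v): return (np.array([u,v])+.5)/3.75-.5+[220,150]
def W(q,P):
    c,s=np.cos(q[2]),np.sin(q[2]); P=np.atleast_2d(np.array(P,float))
    return P@np.array([[c,-s,0],[s,c,0],[0,0,1]]).T+[q[0],q[1],0]
E
cat > fit.py <<'E'
from h import *
cor=[(95,145,16),(95,-145,16),(-65,-145,16),(-65,145,16)]
T=np.array([tz(45,155),tz(570,35),tz(637,318),tz(103,443)])
S=np.array([sz(607,328),sz(525,525),sz(38,390)])
f=lambda q:np.r_[(proj("top",W(q,cor))-T).ravel(),(proj("scene",W(q,[cor[1],cor[2],cor[3]]))-S).ravel()]
q=least_squares(f,[500,30,-.2]).x;print("stand",q,f(q).round(1))
# bar: (phi,y), radius 51.5
bar=lambda p:W(q,[(-51.5*np.sin(p[0]),p[1],75+51.5*np.cos(p[0]))])
g=lambda p:np.r_[(proj("top",bar(p))-tz(455,264)).ravel(),(proj("scene",bar(p))-sz(382,280)).ravel()]
p=least_squares(g,[.5,-50]).x;print("bar phi,y",p,g(p).round(1),bar(p))
# roll: top crop left/right edges of the crest at z=126
for n,u in(("topL",(277,262)),("topR",(324,255))):
    e=least_squares(lambda y:(proj("top",W(q,[(0,y[0],126)]))-tz(*u)).ravel(),[30.]);print(n,e.x,e.fun)
# knob
k=lambda a:W(q,[(70+85*np.cos(a[0]),45,85+85*np.sin(a[0]))])
a=least_squares(lambda a:np.r_[(proj("top",k(a))-tz(198,68)).ravel(),(proj("scene",k(a))-sz(290,43)).ravel()],[1.8]);print("knob",a.x,a.fun,k(a.x))
print("shaftmid",W(q,[0,0,75]),"collar home",W(q,[0,-13.5,75]))
E
python3 fit.py
```

```text
stand [4.74194998e+02 1.60999916e+02 2.14708898e-01] [-0.5 -0.8  0.7 -0.9  2.2  0.8 -0.2  1.5  1.  -1.4  0.7  0.1 -3.2 -2.5]
bar phi,y [  0.51205168 -51.24403198] [ 0.6  0.5 -0.3 -0.7] [[460.45931047 105.55624442 119.89466609]]
topL [31.44304763] [-0.56837819 -2.45580787]
topR [9.14556549] [-0.78134359 -3.37596835]
knob [1.38736634] [ 0.33244945 -0.22231995 -0.16386748  0.25375955] [[548.14811415 223.18444245 168.57402622]]
shaftmid [[474.19499766 160.99991555  75.        ]] collar home [[477.07134843 147.80989635  75.        ]]
```

```bash
cat > ov.py <<'E'
from h import *
exec(open("fit.py").read().split("# roll")[0])
a0=1.381
kn=(70+85*np.cos(a0),45,85+85*np.sin(a0))
f2=lambda q:np.r_[f(q),2*(proj("top",W(q,[kn]))-tz(198,68)).ravel(),2*(proj("scene",W(q,[kn]))-sz(290,43)).ravel()]
q=least_squares(f2,q,loss="soft_l1").x;print(q,f2(q).round(1))
p=least_squares(g,[.5,-50]).x;print(p,g(p))
t=np.linspace(0,2*np.pi,60)
circ=lambda y,R:W(q,np.c_[R*np.cos(t),0*t+y,75+R*np.sin(t)])
Y=20
L=[W(q,cor+cor[:1]),circ(57.5,34),circ(Y-12.5,51),circ(Y+12.5,51),circ(Y-48.5,20),circ(p[1]-10,25),circ(p[1]+10,25),
 W(q,[(0,-121,83.5),(0,121,83.5)]),W(q,[(-26,-121,75),(0,-121,101),(26,-121,75)]),W(q,[(-26,121,75),(0,121,101),(26,121,75)])]
b=bar(p)[0];d=W([0,0,q[2]],[0,20,0])[0];L.append(np.array([b-d,b+d]))
im=[]
for n,F,z,o,h in(("top","top0",4,(210,180),120),("scene","scene0",4,(220,150),160)):
    I=cv2.imread(f"pics/{F}.png")[o[1]:o[1]+h,o[0]:o[0]+200]; I=cv2.resize(I,None,fx=z,fy=z,interpolation=2)
    for l in L:
        cv2.polylines(I,[(((proj(n,l)-o)+.5)*z-.5).round().astype(int)],False,(255,0,255),1,cv2.LINE_AA)
    im.append(I[:480])
I=np.vstack(im);cv2.imwrite("pics/ov.png",cv2.resize(I,None,fx=.625,fy=.625,interpolation=cv2.INTER_AREA))
E
python3 ov.py
```

```text
stand [4.74194998e+02 1.60999916e+02 2.14708898e-01] [-0.5 -0.8  0.7 -0.9  2.2  0.8 -0.2  1.5  1.  -1.4  0.7  0.1 -3.2 -2.5]
bar phi,y [  0.51205168 -51.24403198] [ 0.6  0.5 -0.3 -0.7] [[460.45931047 105.55624442 119.89466609]]
[4.73747786e+02 1.61289801e+02 2.15246650e-01] [-0.6 -0.6  0.5 -0.8  2.1  1.  -0.3  1.8  0.8 -1.4  0.5  0.2 -3.4 -2.4
  0.2 -0.5 -0.7  0.4]
[  0.50595091 -51.62848603] [ 0.6021203   0.48439966 -0.32370832 -0.71444151]
```

View pics/ov.png

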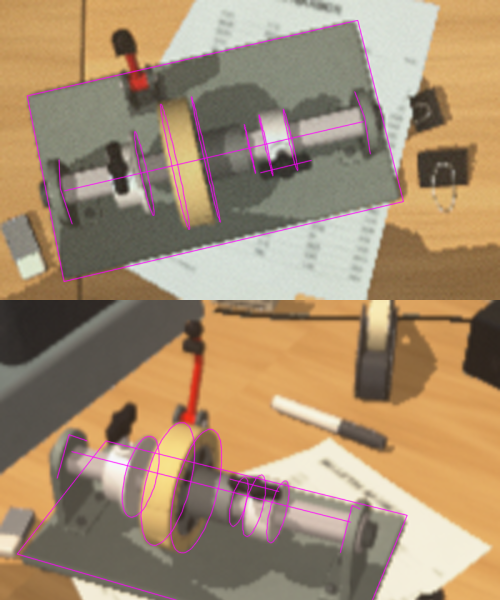

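Stand pose is about (474.0, 161.1) with yaw 0.215. The collar lies at y ≈ -51.5 and is turned by about +0.51. The roll is about 24 mm off home, and the knob matches the stated 1.08. First move: above the collar, jaws closing across the shaft.

Call:
carry_out --targets '[{"dp":[-43,-37,-15],"yaw":6},{"dp":[-86,-75,-15],"yaw":12},{"dp":[-129,-112,-15],"yaw":18},{"dp":[-172,-150,-15],"yaw":24},{"dp":[-215,-187,-15],"yaw":30},{"dp":[-258,-224,-15],"yaw":36},{"dp":[-301,-262,-15],"yaw":42},{"dp":[-343,-299,-15],"yaw":48},{"dp":[-386,-336,-15],"yaw":54},{"dp":[-429.3,-373.8,-10],"yaw":60.2},{"dp":[-429.3,-373.8,-10],"yaw":60.2},{"dp":[-429.3,-373.8,-10],"yaw":60.2}]' --fingers 1 --grip_force 40

```text
clock: 1.6
eef_pos: [484.5, 110.8, 249.0]
tcp_rot: [-3.141, -0.0, 1.786]
contact_force: [-0.5, 0.4, 0.5]
opening: 0.999
grasp_force: 0.0
```

Call:
carry_out --targets '[{"dp":[0,0,40]},{"dp":[0,0,80]},{"dp":[0,0,110]},{"dp":[0,0,125]},{"dp":[0,0,132.5]},{"dp":[0,0,132.5]}]'

```text
schema error: expected keys dp, yaw
```

Call:
carry_out --targets '[{"dp":[0,0,0]},{"dp":[0,0,0]},{"dp":[0,0,0]},{"dp":[0,0,0]}]' --fingers -0.2

```text
schema error: expected keys dp, yaw
```

Call:
carry_out --targets '[{"dp":[0,0,40],"yaw":0},{"dp":[0,0,80],"yaw":0},{"dp":[0,0,110],"yaw":0},{"dp":[0,0,125],"yaw":0},{"dp":[0,0,132.5],"yaw":0},{"dp":[0,0,132.5],"yaw":0}]'

```text
clock: 2.35
eef_pos: [485.0, 111.2, 117.1]
tcp_rot: [3.141, -0.0, 1.787]
contact_force: [0.2, -0.2, 0.2]
opening: 0.997
grasp_force: 0.0
```

Call:
carry_out --targets '[{"dp":[0,0,0],"yaw":0},{"dp":[0,0,0],"yaw":0},{"dp":[0,0,0],"yaw":0},{"dp":[0,0,0],"yaw":0}]' --fingers -0.2

```text
clock: 2.85
eef_pos: [485.0, 110.8, 117.0]
tcp_rot: [3.141, -0.0, 1.786]
contact_force: [-0.6, -0.8, 1.5]
opening: 0.402
grasp_force: 0.8
```

Call:
carry_out --targets '[{"dp":[0,0,0],"yaw":0},{"dp":[0,0,0],"yaw":0},{"dp":[0,0,0],"yaw":0},{"dp":[0,0,0],"yaw":0},{"dp":[0,0,0],"yaw":0},{"dp":[0,0,0],"yaw":0}]' --fingers -1

```text
clock: 3.6
eef_pos: [485.5, 110.9, 117.0]
tcp_rot: [3.14, -0.0, 1.786]
contact_force: [4.7, 0.9, -0.1]
opening: 0.107
grasp_force: 40.0
```

Run:
```python
from h import *
s=r.sense();print(s["contact_force"],s["wrist_torque"],s["opening"]*85)
a=r.grab_frame("scene")[150:310,220:420,::-1];b=r.grab_frame("top")[180:300,210:410,::-1]
I=np.vstack([cv2.resize(b,(500,300),interpolation=2),cv2.resize(a[:120],(500,300),interpolation=2)]);cv2.imwrite("pics/g1.png",I)
```

```text
[ 4.68855841  0.85393375 -0.1230764 ] [ 0.09853691 -0.80027906  0.0018739 ] 9.0607835223156
```

View pics/g1.png

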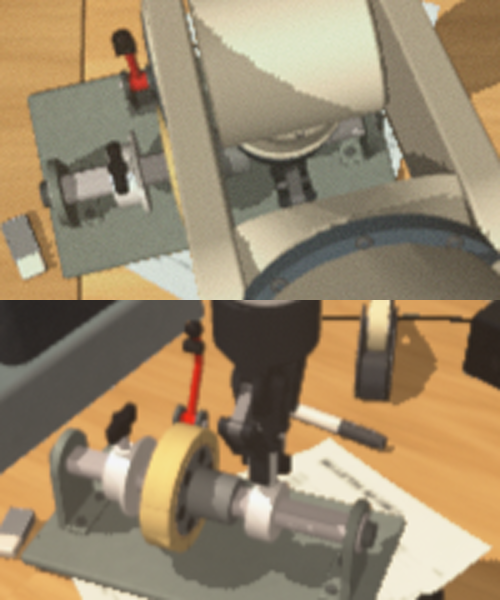

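Grasped: the bar stands upright between the pads, at about (290,185) in the top half and (265,465) in the scene half. A side force of 4.7 N says the shaft lies slightly further to +x. I'll nudge across and start dragging.

Call:
carry_out --targets '[{"dp":[0,0.6,0],"yaw":0},{"dp":[0,0.6,0],"yaw":0}]' --grip_force 60

```text
clock: 3.95
eef_pos: [485.6, 110.9, 117.0]
tcp_rot: [3.141, 0.0, 1.786]
contact_force: [3.4, 0.4, 2.8]
opening: 0.102
grasp_force: 63.3
```

Call:
carry_out --targets '[{"dp":[4,0,0],"yaw":0},{"dp":[8,0,0],"yaw":0},{"dp":[12,0,0],"yaw":0},{"dp":[16,0,0],"yaw":0},{"dp":[20,0,0],"yaw":0},{"dp":[24,0,0],"yaw":0},{"dp":[28,0,0],"yaw":0},{"dp":[31,0,0],"yaw":0},{"dp":[33,0,0],"yaw":0},{"dp":[33,0,0],"yaw":0}]'

```text
clock: 5.2
eef_pos: [478.4, 143.5, 117.0]
tcp_rot: [3.141, -0.0, 1.786]
contact_force: [2.2, -0.2, 4.4]
opening: 0.103
grasp_force: 63.5
```

Call:
carry_out --targets '[{"dp":[1,0.3,0],"yaw":0},{"dp":[2,0.3,0],"yaw":0},{"dp":[3,0.3,0],"yaw":0},{"dp":[3,0.3,0],"yaw":0}]'

```text
clock: 5.7
eef_pos: [477.9, 146.3, 116.9]
tcp_rot: [-3.141, 0.0, 1.786]
contact_force: [2.5, -0.2, 6.7]
opening: 0.108
grasp_force: 63.6
```

Call:
carry_out --targets '[{"dp":[0.7,0,0],"yaw":0},{"dp":[1.4,0,0],"yaw":0},{"dp":[1.4,0,0],"yaw":0}]'

```text
clock: 6.08
eef_pos: [477.6, 147.7, 116.9]
tcp_rot: [-3.141, 0.0, 1.786]
contact_force: [1.3, -1.4, 6.0]
opening: 0.098
grasp_force: 63.6
```

Call:
carry_out --targets '[{"dp":[0.7,0,0],"yaw":0},{"dp":[1.4,0,0],"yaw":0},{"dp":[1.4,0,0],"yaw":0}]'

```text
clock: 6.45
eef_pos: [477.4, 148.8, 117.0]
tcp_rot: [-3.141, 0.001, 1.787]
contact_force: [2.1, -3.8, 6.6]
opening: 0.101
grasp_force: 63.6
```

Call:
carry_out --targets '[{"dp":[0.7,0,0],"yaw":0},{"dp":[1.4,0,0],"yaw":0},{"dp":[1.4,0,0],"yaw":0}]'

```text
clock: 6.82
eef_pos: [477.2, 149.3, 116.9]
tcp_rot: [-3.141, 0.002, 1.787]
contact_force: [3.9, -7.8, 7.6]
opening: 0.102
grasp_force: 63.6
```

Hard stop: about 8.5 N along the shaft. Now I start tightening, following the thread down.

Call:
carry_out --targets '[{"dp":[0.5,0,0.3],"yaw":5},{"dp":[0.5,0,0.6],"yaw":10},{"dp":[0.5,0,0.9],"yaw":15},{"dp":[0.5,0,1.2],"yaw":20},{"dp":[0.5,0,1.2],"yaw":20}]'

```text
clock: 7.45
eef_pos: [477.6, 149.7, 116.8]
tcp_rot: [3.14, 0.002, 1.437]
contact_force: [0.8, -10.8, 19.2]
opening: 0.105
grasp_force: 65.3
```

```bash
cat > st.py <<'E'
from h import *
s=r.sense();c,d=np.cos(.215),np.sin(.215);R=np.array([[c,d],[-d,c]])
print("stand xy",(R@(s["eef_pos"][:2]-[474,161.1])).round(2),"z",s["eef_pos"][2].round(2),"Fxy",(R@s["contact_force"][:2]).round(1),"Fz",s["contact_force"][2].round(1),"T",s["wrist_torque"].round(2),"turn deg",np.degrees(1.786-s["tcp_rot"][2]).round(2),"op",(s["opening"]*85).round(2),s["grasp_force"],s["clock"])
E
python3 st.py
```

```text
Traceback (most recent call last):
  File "st.py", line 3, in <module>
    print("stand xy",(R@(s["eef_pos"][:2]-[474,161.1])).round(2),"z",s["eef_pos"][2].round(2),"Fxy",(R@s["contact_force"][:2]).round(1),"Fz",s["contact_force"][2].round(1),"T",s["wrist_torque"].round(2),"turn deg",np.degrees(1.786-s["tcp_rot"][2]).round(2),"op",(s["opening"]*85).round(2),s["grasp_force"],s["clock"])
                                                                                                                                                                                                                                                                      ^^^^^^^^^^^^^^^^^^^^^^^
AttributeError: 'float' object has no attribute 'round'
```

```bash
sed -i 's/(s\["opening"\]\*85).round(2)/round(s["opening"]*85,2)/' st.py; python3 st.py
```

```text
stand xy [  1.12 -11.89] z 116.81 Fxy [ -1.6 -10.7] Fz 19.2 T [-1.8  -0.2  -0.06] turn deg 20.0 op 8.96 65.29355049133301 7.45
```

The bar seems to turn freely (0.06 N m) without sinking, so I won't follow down. I take the descent back and continue turning.

Call:
carry_out --targets '[{"dp":[0,0,-0.6],"yaw":2},{"dp":[0,0,-1.2],"yaw":4},{"dp":[0,0,-1.4],"yaw":10},{"dp":[0,0,-1.4],"yaw":15},{"dp":[0,0,-1.4],"yaw":20},{"dp":[0,0,-1.4],"yaw":20}]'

```text
clock: 8.2
eef_pos: [477.2, 149.7, 117.0]
tcp_rot: [3.14, 0.002, 1.088]
contact_force: [6.0, -9.6, 3.9]
opening: 0.106
grasp_force: 63.2
```

```bash
python3 st.py
```

```text
stand xy [  0.74 -11.8 ] z 116.97 Fxy [  3.8 -10.7] Fz 3.9 T [-1.35 -1.01 -0.12] turn deg 40.01 op 8.99 63.188472390174866 8.2
```

Call:
carry_out --targets '[{"dp":[0,0,0],"yaw":6},{"dp":[0,0,0],"yaw":12},{"dp":[0,0,0],"yaw":18},{"dp":[0,0,0],"yaw":24},{"dp":[0,0,0],"yaw":28},{"dp":[0,0,0],"yaw":28}]'

```text
clock: 8.95
eef_pos: [477.4, 149.9, 117.0]
tcp_rot: [3.14, 0.0, 0.599]
contact_force: [4.9, -8.3, 2.8]
opening: 0.102
grasp_force: 62.9
```

```bash
python3 st.py
```

```text
stand xy [  0.92 -11.68] z 117.0 Fxy [ 3.  -9.2] Fz 2.8 T [-1.11 -1.07 -0.06] turn deg 68.0 op 8.71 62.903578877449036 8.95
```

Call:
carry_out --targets '[{"dp":[0,0,0],"yaw":4},{"dp":[0,0,0],"yaw":8},{"dp":[0,0,0],"yaw":10},{"dp":[0,0,0],"yaw":10}]' --grip_force 80

```text
clock: 9.45
eef_pos: [477.5, 150.0, 117.1]
tcp_rot: [3.14, -0.0, 0.425]
contact_force: [5.5, -7.7, 4.4]
opening: 0.1
grasp_force: 81.8
```

```bash
python3 st.py
```

```text
stand xy [  1.07 -11.63] z 117.09 Fxy [ 3.7 -8.7] Fz 4.4 T [-1.02 -1.04  0.02] turn deg 77.97 op 8.49 81.82660818099976 9.45
```

Call:
carry_out --targets '[{"dp":[0,0,0],"yaw":2},{"dp":[0,0,0],"yaw":4},{"dp":[0,0,0],"yaw":4}]'

```text
clock: 9.82
eef_pos: [477.6, 150.0, 117.2]
tcp_rot: [3.14, -0.001, 0.355]
contact_force: [5.7, -7.9, 4.4]
opening: 0.099
grasp_force: 81.9
```

```bash
python3 st.py
```

```text
stand xy [  1.14 -11.61] z 117.17 Fxy [ 3.9 -8.9] Fz 4.4 T [-1.1  -1.07  0.06] turn deg 81.96 op 8.43 81.91471695899963 9.825
```

Call:
carry_out --targets '[{"dp":[0,0,0],"yaw":2},{"dp":[0,0,0],"yaw":4},{"dp":[0,0,0],"yaw":4}]'

```text
clock: 10.2
eef_pos: [477.7, 150.0, 117.2]
tcp_rot: [3.14, -0.001, 0.286]
contact_force: [6.0, -8.2, 4.8]
opening: 0.102
grasp_force: 82.0
```

```bash
python3 st.py
```

```text
stand xy [  1.22 -11.61] z 117.23 Fxy [ 4.1 -9.3] Fz 4.8 T [-1.06 -1.14  0.05] turn deg 85.95 op 8.66 82.0296835899353 10.2
```

Run:
```python
from h import *
s=r.sense();print(s["joint_efforts"],s["wrist_torque"],s["qpos"])
a=r.grab_frame("scene")[190:290,250:380,::-1]
cv2.imwrite("pics/g2.png",cv2.resize(a,(780,600),interpolation=2))
```

```text
[  4.64753866 -46.33158445 -21.75519526   2.19597571   1.1395935
   0.30796031] [-1.06149258 -1.14047569  0.05462245] [ 0.30256552  0.32238998  2.0020203  -0.00258301  0.81642005  1.58932411]
```

View pics/g2.png

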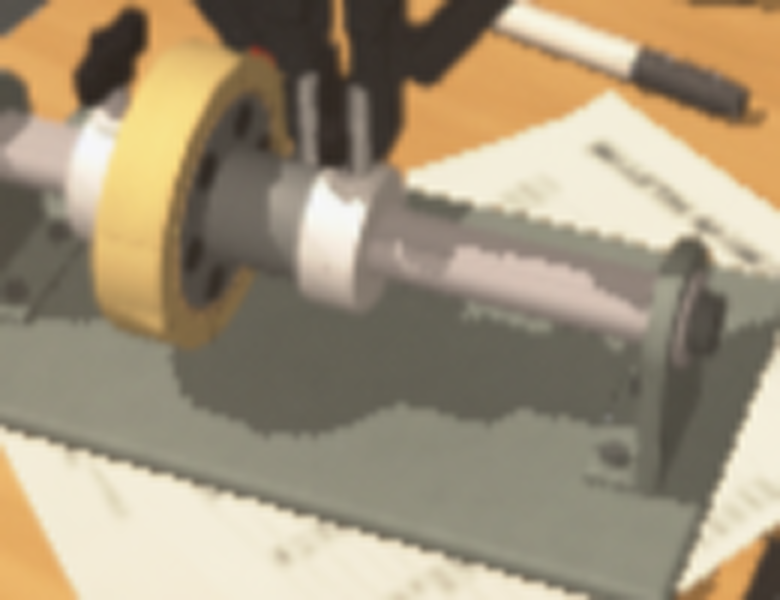

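The collar is against the hub boss at about (300,230), the roll hides the flange, and the bar sits across the shaft between the pads at (335,115). I'll turn a bit more and watch the joint 6 torque.

Call:
carry_out --targets '[{"dp":[0,0,0],"yaw":2},{"dp":[0,0,0],"yaw":2}]' --grip_force 100

```text
clock: 10.5
eef_pos: [477.7, 150.0, 117.3]
tcp_rot: [3.14, -0.001, 0.251]
contact_force: [6.0, -9.1, 5.7]
opening: 0.096
grasp_force: 100.8
```

```bash
echo 'print("eff6",s["joint_efforts"][5])'>>st.py; python3 st.py
```

```text
stand xy [  1.25 -11.61] z 117.3 Fxy [  4.  -10.2] Fz 5.7 T [-1.15 -1.04  0.12] turn deg 87.95 op 8.16 100.80087661743164 10.5
eff6 0.3218725696206093
```

Call:
carry_out --targets '[{"dp":[0,0,0],"yaw":2},{"dp":[0,0,0],"yaw":2}]'

```text
clock: 10.75
eef_pos: [477.7, 150.0, 117.3]
tcp_rot: [3.14, -0.001, 0.216]
contact_force: [5.2, -8.7, 6.1]
opening: 0.094
grasp_force: 100.9
```

```bash
python3 st.py
```

```text
stand xy [  1.26 -11.62] z 117.33 Fxy [ 3.3 -9.6] Fz 6.1 T [-1.08 -0.95  0.13] turn deg 89.95 op 8.01 100.87392568588257 10.75
eff6 0.3538448363542557
```

Call:
carry_out --targets '[{"dp":[0,0,0],"yaw":0},{"dp":[0,0,0],"yaw":0},{"dp":[0,0,0],"yaw":0}]' --fingers -0.4 --grip_force 40

```text
clock: 11.12
eef_pos: [476.3, 150.8, 116.6]
tcp_rot: [-3.142, 0.001, 0.215]
contact_force: [0.1, 0.4, 0.5]
opening: 0.301
grasp_force: 0.0
```

Call:
carry_out --targets '[{"dp":[0,0,-10],"yaw":0},{"dp":[0,0,-40],"yaw":0},{"dp":[0,0,-90],"yaw":0},{"dp":[0,0,-130],"yaw":0},{"dp":[-20,45,-130],"yaw":0},{"dp":[-45,100,-130],"yaw":0},{"dp":[-70,155,-130],"yaw":0},{"dp":[-95,210,-130],"yaw":0},{"dp":[-114,250,-130],"yaw":0},{"dp":[-114,250,-130],"yaw":0}]'

```text
clock: 12.38
eef_pos: [418.4, -120.1, 247.7]
tcp_rot: [3.141, -0.0, 0.211]
contact_force: [0.3, -0.4, 0.3]
opening: 0.298
grasp_force: 0.0
```

Run:
```python
from h import *
print(r.sense()["contact_force"])
a=r.grab_frame("scene")[150:310,220:420,::-1];b=r.grab_frame("top")[180:300,210:410,::-1]
cv2.imwrite("pics/A.png",a);cv2.imwrite("pics/B.png",b)
I=np.vstack([cv2.resize(b[15:95,:150],(560,300),interpolation=2),cv2.resize(a[25:105,20:170],(560,300),interpolation=2)]);cv2.imwrite("pics/g3.png",I)
```

```text
[ 0.26612656 -0.38074901  0.26476969]
```

View pics/g3.png

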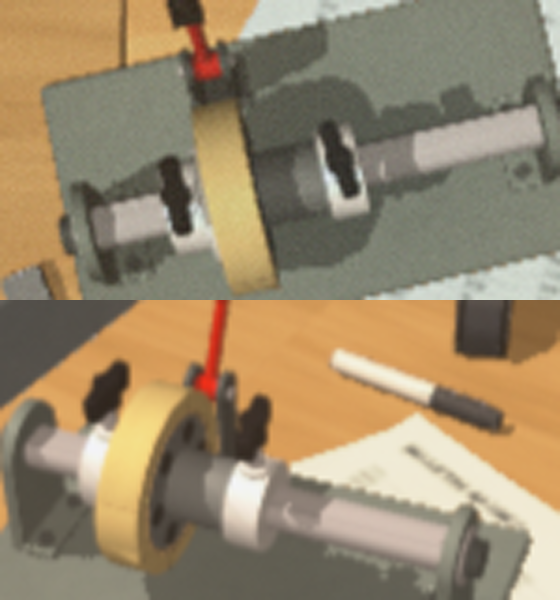

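The roll is against the flange, the collar against the hub boss, and the bar runs from (330,125) to (352,195) in the top half, about 84° from the shaft. I'll check the lean and position numerically.

Run:
```python
from h import *
q=[473.9,161.2,.215]
P=lambda p:W(q,[(-51.5*np.sin(p[0]),p[1],75+51.5*np.cos(p[0]))])
def bc(m): print
t=np.array([341.5/3.733+210,160/3.75+15+180])-.4; s=np.array([252/3.733+20+220,128/3.75+25+150])-.4
g=lambda p:np.r_[(proj("top",P(p))-t).ravel(),(proj("scene",P(p))-s).ravel()]
o=least_squares(g,[0,-13]);print("phi,y",o.x,o.fun)
# same for flange screw (y=71.5, phi 0) as reference
t=np.array([176/3.733+210,196/3.75+15+180])-.4; s=np.array([106/3.733+20+220,93/3.75+25+150])-.4
o=least_squares(g,[0,70]);print("ref",o.x,o.fun)
k=W(q,[(86,45,168.5),(110,45,160),(60,45,160)]);print(k); print(r.sense()["qpos"])
```

```text
phi,y [ 9.49259768e-04 -1.29443858e+01] [ 0.05737802  0.23898822  0.08567258 -0.36348705]
ref [-1.70456406e-02  7.18614850e+01] [ 0.34400823  0.34635404 -0.10040011 -0.84111814]
[[548.31933563 223.51181657 168.5       ]
 [571.76676909 228.63215485 160.        ]
 [522.91794938 217.96478344 160.        ]]
[-2.78123254e-01  4.10305363e-02  2.00814206e+00  4.51644698e-04
  1.09203823e+00  1.07881853e+00]
```

The lean is about 0.00 rad and the collar y is about -13, so both are good. Now the brake: shut the fingers and go behind the knob.

Call:
carry_out --targets '[{"dp":[27,-34,0],"yaw":0},{"dp":[54,-68,0],"yaw":0},{"dp":[81,-103,0],"yaw":0},{"dp":[108,-137,0],"yaw":0},{"dp":[136,-171,0],"yaw":0},{"dp":[163,-205,0],"yaw":0},{"dp":[190,-240,0],"yaw":0},{"dp":[217,-274,0],"yaw":0},{"dp":[244,-308,0],"yaw":0},{"dp":[244,-308,0],"yaw":0},{"dp":[244,-308,0],"yaw":0}]' --fingers -1

```text
clock: 13.85
eef_pos: [590.7, 236.0, 246.7]
tcp_rot: [3.141, 0.001, 0.217]
contact_force: [-0.3, -0.2, -0.6]
opening: -0.004
grasp_force: 0.0
```

```bash
python3 st.py
```

```text
stand xy [129.95  48.25] z 246.67 Fxy [-0.3 -0.2] Fz -0.6 T [-0.01  0.01 -0.03] turn deg 89.89 op -0.34 0.0 13.85
eff6 0.029714765259996057
```

Call:
carry_out --targets '[{"dp":[0,3,30],"yaw":0},{"dp":[0,3,60],"yaw":0},{"dp":[0,3,80],"yaw":0},{"dp":[0,3,80],"yaw":0},{"dp":[-6,3,80],"yaw":0},{"dp":[-12,3,80],"yaw":0},{"dp":[-18,3,80],"yaw":0},{"dp":[-24,3,80],"yaw":0},{"dp":[-29,3,80],"yaw":0},{"dp":[-34,3,80],"yaw":0},{"dp":[-38,3,80],"yaw":0}]'

```text
clock: 15.22
eef_pos: [555.0, 224.1, 167.0]
tcp_rot: [-3.142, -0.0, 0.215]
contact_force: [0.2, -0.1, 0.9]
opening: 0.003
grasp_force: 0.2
```

Call:
carry_out --targets '[{"dp":[-4,0,0],"yaw":0},{"dp":[-8,0,0],"yaw":0},{"dp":[-12,0,0],"yaw":0},{"dp":[-16,0,0],"yaw":0},{"dp":[-20,0,0],"yaw":0},{"dp":[-24,0,0],"yaw":0},{"dp":[-24,0,0],"yaw":0},{"dp":[-24,0,0],"yaw":0}]'

```text
clock: 16.23
eef_pos: [531.9, 219.0, 167.0]
tcp_rot: [-3.142, -0.0, 0.215]
contact_force: [-0.5, -0.9, -0.6]
opening: 0.001
grasp_force: 0.0
```

Run:
```python
from h import *
print(r.sense()["contact_force"],r.sense()["eef_pos"])
a=r.grab_frame("scene")[150:310,220:420,::-1];b=r.grab_frame("top")[180:300,210:410,::-1]
I=np.vstack([cv2.resize(b,(500,300),interpolation=2),cv2.resize(a[:120],(500,300),interpolation=2)]);cv2.imwrite("pics/g4.png",I)
```

```text
[-0.49003195 -0.89086708 -0.60909459] [531.87036093 219.04254817 167.04873057]
```

View pics/g4.png

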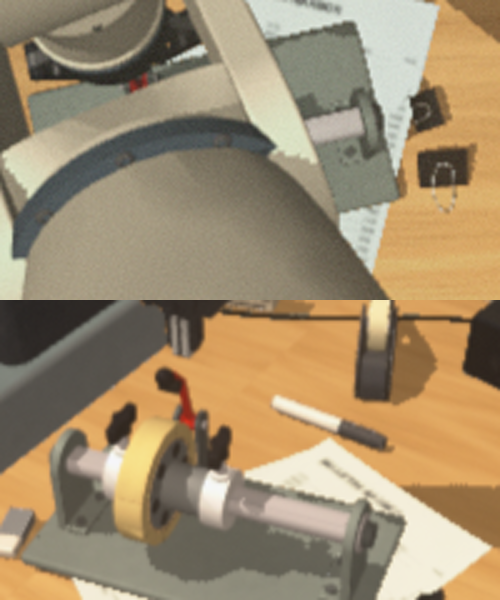

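The brake arm has fallen onto the roll, with the knob at about (170,380) in the scene half. I'll raise the arm, clear away and do a final check.

Call:
carry_out --targets '[{"dp":[5,0,-30],"yaw":0},{"dp":[5,0,-70],"yaw":0},{"dp":[5,0,-90],"yaw":0},{"dp":[-20,45,-90],"yaw":0},{"dp":[-45,90,-90],"yaw":0},{"dp":[-70,135,-90],"yaw":0},{"dp":[-95,180,-90],"yaw":0},{"dp":[-120,225,-90],"yaw":0},{"dp":[-145,270,-90],"yaw":0},{"dp":[-170,310,-90],"yaw":0},{"dp":[-170,310,-90],"yaw":0}]'

```text
clock: 17.7
eef_pos: [431.0, -122.5, 257.1]
tcp_rot: [3.141, 0.0, 0.211]
contact_force: [0.2, 0.4, -0.2]
opening: -0.001
grasp_force: 0.0
```

Run:
```python
from h import *
q=[473.9,161.2,.215]
a=r.grab_frame("scene")[150:310,220:420,::-1];b=r.grab_frame("top")[180:300,210:410,::-1]
I=np.vstack([cv2.resize(b,(500,300),interpolation=2),cv2.resize(a[:120],(500,300),interpolation=2)])
for br in (0,-.2):
    th=np.pi/2+.89-br; p=W(q,[(70+85*np.cos(th),45,85+85*np.sin(th))])
    for n,o,dy in(("top",(210,180),0),("scene",(220,150),300)):
        u=((proj(n,p)[0]-o)+.5)*2.5+[0,dy]; print(br,n,u)
        cv2.circle(I,tuple(u.astype(int)),3,(255,0,255) if br==0 else (0,255,0),1)
cv2.imwrite("pics/g5.png",I)
```

```text
0 top [151.58949175 155.32984547]
0 scene [152.31903259 415.70214937]
-0.2 top [155.87287886 169.55114931]
-0.2 scene [148.39307149 436.85878551]
```

View pics/g5.png

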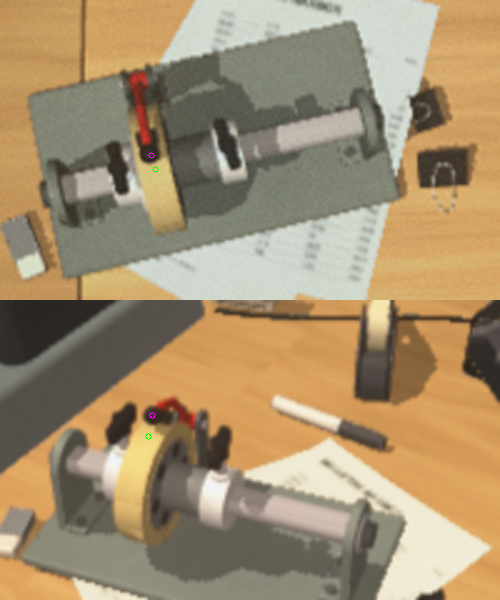

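The knob lies on the brake = 0 prediction at (152,155) and (152,415). The shoe is on the tape, the collar is snug with its bar across the shaft, and the bystanders are where they were.

```bash
python3 -c "from rig import r; print(r.sign_off())"
```

```text
the job is handed in; nothing more can be done
None
```

The job is handed in at about 18 s: the roll is against the flange and the collar snug on its hub with the wing screw upright; the screw is turned to about 84° by image, judged tight from that and a mild torque rise; the brake shoe rests on the tape and the small things look undisturbed.

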